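# Open the stock cage's two-catch gate and hold it wide

### The job

Please open the gate of the wire stock cage on the parts counter and hold it for the colleague who is restocking: first squeeze the orange main catch so that the gate springs ajar, then squeeze the yellow handle catch on the gate itself and swing the gate out by it, past its half-open check, until it stands about square to the cage front. The hinge is sprung and would swing back, so finish holding it there, with the handle catch still squeezed in the gripper. The coloured tabs are plastic, so squeeze them gently, and do not disturb the stock in the cage or the goods on the counter.

Things in the scene. Friction and masses are not known exactly. Their poses are not given: they have to be found in the camera images.
- cage: wire-mesh stock cage, 400 mm wide (y), 240 deep (x), 200 high, open on top, fixed to the counter, placed and turned differently each time; origin: centre of its underside; x points into it, square to its front; y along the front from the gate's hinge to the main catch; z up. Contents stay under 110 mm
- main_grip (a point): squeeze point of the main catch, a pair of upright tabs (each 20 mm in x, 8 in y) on the fixed part of the cage front, left of the gate; axes are the cage's. Midway between the tabs' outer faces when squeezed, 14 mm below their tops, at 250 mm above the counter. The pair is 42 mm over the outside at rest, 30 squeezed. The steel tab is fixed, its outer face 15 mm from the point on the +y side
- main_tab: the orange sliding tab of the main catch, on the -y side (towards the hinge): outer face 27 mm from main_grip at rest, 15 squeezed. Plastic: cracks at 50 N. Origin below it at counter height, moving with it. Its steel bolt (8 x 9 mm, top 223 mm above the counter) runs on to -y, so keep fingertips above 225 mm there
- handle_grip (a point): squeeze point of the handle catch, a pair of tabs sized as the main catch's, on the gate's top rail; moves with the gate, 163 mm from the hinge line; axes are the gate's (y from the hinge to the free edge, z up). Midway between the outer faces when squeezed, 12 mm below their tops (248 mm above the counter). 42 mm over the outside at rest, 30 squeezed. Fingertips may go down to 215 mm
- handle_tab: the yellow sliding tab of the handle catch, on the free-edge side (+y): outer face 27 mm from handle_grip at rest, 15 squeezed. Plastic: cracks at 50 N. Origin below it at counter height. The fixed steel tab is on the hinge side, outer face 15 mm from handle_grip
- gate_hinge (a point): a point on the gate's upright hinge line, at the height of the handle grip; axes are the cage's
- gate (a joint): angle of the blue gate (240 mm long, 12 thick, 28 to 200 mm above the counter), rad: 0 shut, growing as it swings out of the cage, counter-clockwise from above. Main catch released, it springs to about 0.10, where the handle catch holds it. Damped, sprung 0.45 N m/rad to 0.22. Check hump at 0.7 to 0.9 (7 N at the handle); let go beyond, it falls back to 0.9. Square is 1.57, end stop 1.72
- main_bolt (a joint): travel of the orange tab and its bolt, m: 0 at rest, 0.012 fully squeezed; the gate is free of it from about 0.010. Spring 5 N at rest, 10 N squeezed; it springs back when let go, and then stands behind the ajar gate
- handle_bolt (a joint): travel of the yellow tab and its rod, m: 0 at rest, 0.012 fully squeezed; the gate is free of it from 0.007 to 0.010. Spring 4.5 N at rest, 8.5 N squeezed; it springs back when let go
- hitch_ball_a: steel trailer ball, 50 mm, standing in the cage; leave alone
- hitch_ball_b: brass-coloured trailer ball, 50 mm, standing in the cage; leave alone
- pin_carton: white and blue carton 90 x 110 x 70 mm in the cage; leave alone
- ball_mount: dark steel tow bar with a ball, 250 mm long, 90 high, lying on the counter; leave alone
- grease_jar: white jar with a red lid, 72 mm across, 90 high; leave alone
- cleaner_bottle: blue bottle, 60 mm across, 170 high; leave alone
- hitch_pin: bent steel hitch pin, 16 mm thick, 120 long, lying flat; leave alone

How it is judged (in metres and radians):
On the way, in this order (a step that is already met when the one before it is completed fails the run):
1. with the handle catch still latched, the main catch has been squeezed and the gate has sprung ajar (value of joint gate above 0.06 rad and value of joint handle_bolt below 0.004 m), for 0.1 s.
2. the handle catch is squeezed by the fingers (value of joint handle_bolt above 0.006 m and contact force between the fingers and handle_tab above 2 N and value of joint gate below 0.4 rad), for 0.1 s.
3. the gate is past its half-open check (value of joint gate above 1 rad), for 0.1 s.
At the end, for the whole second after the job is handed in: the gate stands open at 1.35 rad (77 degrees) or more, still (under 0.1 rad/s), held by the fingers with the handle catch squeezed at least 6 mm (more than 3 N on the yellow tab), the main catch let go (value of joint gate above 1.35 rad and velocity of joint gate between -0.1 and 0.1 rad/s and value of joint handle_bolt above 0.006 m and contact force between the fingers and handle_tab above 3 N and value of joint main_bolt below 0.004 m); the arm keeps its last pose, push and grip.
It fails at once if a plastic tab is pressed with more than 50 N (contact force between the fingers and main_tab above 50 N or contact force between the fingers and handle_tab above 50 N).
It fails at once if the stock in the cage or the goods on the counter are moved more than 20 mm (distance of any of hitch_ball_a, hitch_ball_b, pin_carton, ball_mount, grease_jar, cleaner_bottle, hitch_pin from where it was at the start of the episode above 0.02 m).
It also fails if it takes over 38 s, if anything falls off the work surface, if the arm or the gripper's body presses on something with over 40 N, if the wrist force passes 120 N, or if a joint passes its speed limit or range.

### The arm

A 6-joint arm with a two-finger parallel gripper is mounted at the origin on the work surface. World frame = base frame: x ahead of the robot, y to its left, z up, the work surface at z = 0. Lengths are in mm, angles in rad, forces in N, time in s.
With the tool pointing down it reaches from about 275 to 725 mm from the base axis. Payload 5.6 kg.
Tool frame: the origin (TCP) lies midway between the tips of the shut fingers; the grasp point (between the pads) lies 19 mm behind it (robot.tcp_to_grasp is the distance from the TCP to the grasp point, in mm); z points along the fingers, y is the direction in which the jaws open and shut (so a half turn about z gives the same grasp; the last joint's range is limited). The gripper opens to 85 mm and grips with 20 to 120 N. Pads are 22 mm wide; open, the fingers measure 114 mm over their backs; the gripper's body (76 mm by 85 mm) begins 54 mm behind the grasp point. The pads swing forward as they close: fully open they stand 13 mm farther back than shut.
Start: joints at [-1.016, 0.255, 0.108, 0, -1.424, -0.285], TCP at [146.616, -530.091, 231.283] pointing down, gripper open.
Joint ranges: [-2.95, 2.95], [-1.21, 1.97], [-1.09, 1.5], [-2.87, 1.71], [-2.94, -0.07], [-3.05, 3.05]. Speed limits (rad/s): [2.57, 2.57, 3.14, 3.14, 3.14, 3.14].

### API

Orientations are given as a unit quaternion [x, y, z, w].
In Python, from cell import robot, optics, job gives the robot as it stands.
- The arm moves only by the tool apply_moves, never from a script. Its argument "motion" is a list of rows, each a list of 3 entries, a list of its own where there are three numbers: the shift along the world's x, y, z in units of 500 mm (1.0 is 500 mm), then the turn about the world's z in units of pi rad (1.0 is pi rad), then the gripper's target within -1 to 1 (fully open at 1, half-way at 0, shut at -1). In form: [[[tx, ty, tz], roll, hand], ...]. A call has exactly 5 rows; each row is the pose to reach, as a shift and turn from the pose commanded when the call began, turning the shorter way round; what a row does not reach only later rows make up. A row lasts 1/10 s, in which the tool goes at most 50 mm and 8.59 degrees, less where a joint would pass 70% of its speed; a pose out of reach is approached as far as the arm can. A call with a number of a shift or a turn outside -1 to 1 is refused whole. A call with a gripper value outside its range is refused whole. The fingers move at their own pace and stop on an object; the grip force is fixed at half the most. Time passes only in rows, so rows that repeat a pose let the fingers close, or fill a call up. It gives the time, the measured TCP pose, the force and the opening at its end, in the units of the state.
- robot.state(): the state, without advancing time (a new reading comes with each control period).
- optics.snapshot(name): name is "scene" or "top" or "wrist"; returns the picture (400x640x3 uint8, red, green, blue); there is no depth.
- optics.camera_params(name): a dict with "fovy" (degrees; the focal length in pixels is half the picture's height over the tangent of half this angle, whatever the lens; pixels are square), "cx", "cy" (the principal point, pixels), "R" (3x3) and "t" (3): a world point X has camera coordinates R X + t. Camera axes: x right, y down, z forward; pixel columns grow to the right and rows downward; lengths in mm; the calibration is good to about 2 mm. A picture is of the moment at which its call begins: read the wrist's pose just before it. camera_params takes no time and is no camera call; for the wrist camera it gives the pose at the moment of the call.
- job.hand_in(): hands the job in, once; it reports no verdict.
The state is a dict: "t": time; "joint_positions": joint angles; "qvel": joint speeds; "joint_efforts": joint torques, N m; "eef_pos": TCP position; "eef_rot": TCP orientation; "force": force on the tool from outside, world axes, zero at the start; "moment": the same for the moment, N m; "gripper_width": finger opening in mm.
Only numpy, scipy, OpenCV 4.12 (cv2) and the standard library are available. Lean on these libraries where they do the work, as an engineer would, in place of code of your own. Each camera call takes 0.05 s, during which the arm holds its last target.

## Working session

There is one attempt and no reset: what is moved stays moved. The work goes in short steps, Python scripts to look and compute and a tool call to move; the robot and the scene stay as the last step left them, time stands still between calls to the robot, and variables do not carry over. Pictures are saved under pics/ and viewed, and the job is handed in when it is done.

Besides the shell and the picture viewer there is one more tool, called after "Emit:" as name(argument=value, ...), one argument or row to a line, values as JSON. apply_moves: Moves the arm, as the interface text tells. Its arguments: {"type":"object","properties":{"motion":{"type":"array"}},"required":["motion"]}

```bash
ls; mkdir -p pics
python3 - <<'E'
from cell import robot, optics, job
import cv2
s=robot.state();print(s)
for n in("scene","top","wrist"):
    p=optics.camera_params(n);print(n,p)
    im=optics.snapshot(n);cv2.imwrite(f"pics/{n}0.png",im[:,:,::-1])
E
```

```text
pics
{'t': 0.0, 'joint_positions': array([-1.01638557e+00,  2.55766008e-01,  1.07019562e-01, -4.97433545e-04,
       -1.42389614e+00, -2.84575018e-01]), 'qvel': array([ 0.00099218,  0.00116305, -0.00144547,  0.00055279,  0.00071375,
        0.00040837]), 'joint_efforts': array([ 2.66912266e-04, -3.86634958e+01,  2.37939602e+01,  5.36509037e+00,
       -6.01634631e-03, -3.05637354e-05]), 'eef_pos': array([ 146.53754558, -529.610829  ,  230.38825087]), 'eef_rot': array([-1.34472567e-01,  9.90916856e-01,  9.43287704e-04, -1.51313907e-04]), 'force': array([ 0.11398083, -0.56651943, -0.87538066]), 'moment': array([ 0.02212254,  0.00749635, -0.03458939]), 'gripper_width': 85.47245761085942}
scene {'fovy': 45.36769462107925, 'cx': 313.9931421911648, 'cy': 199.94932919414168, 'R': array([[-0.57668775,  0.8169305 , -0.00746958],
       [ 0.67517481,  0.47143196, -0.56735428],
       [-0.45996762, -0.33222954, -0.82343993]]), 't': array([ 356.09548927, -257.39059576, 2130.08399103])}
top {'fovy': 47.584499492531876, 'cx': 314.4293466407938, 'cy': 198.80572439776682, 'R': array([[-0.01957722, -0.99957321,  0.02168267],
       [-0.99226344,  0.01676566, -0.1230129 ],
       [ 0.12259688, -0.02392317, -0.99216818]]), 't': array([ -30.21180516,  533.5088929 , 1396.30414159])}
wrist {'fovy': 69.25291647651524, 'cx': 323.54853730717684, 'cy': 200.7351279705249, 'R': array([[-0.26584542,  0.96401461,  0.00142784],
       [ 0.92249318,  0.25396452,  0.29070322],
       [ 0.27987953,  0.07859929, -0.95681221]]), 't': array([550.52040985, -38.42116584, 379.47249247])}
```

View pics/scene0.png

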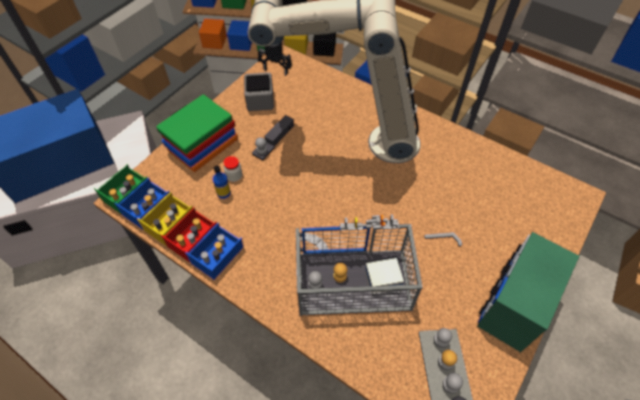

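View pics/top0.png

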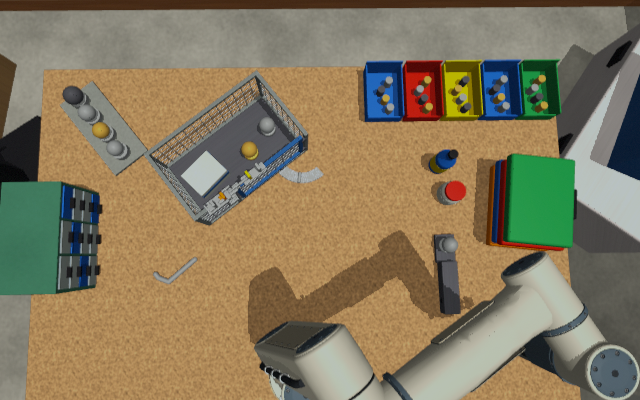

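Run:
```python
import cv2
im=cv2.imread("pics/top0.png");print(im.shape)
```

```text
(400, 640, 3)
```

The top view shows the cage around pixels (150–310, 75–225). Its front edge runs from (205,222) to (305,145). The blue gate is on the right with its hinge near (305,145), and the catches are around (210–265, 170–210). I'll enlarge that area.

Run:
```python
import cv2
im=cv2.imread("pics/top0.png")
c=im[130:230,180:320];cv2.imwrite("pics/c1.png",cv2.resize(c,None,fx=5.7,fy=5.7,interpolation=cv2.INTER_CUBIC))
im=cv2.imread("pics/scene0.png")
c=im[205:320,290:430];cv2.imwrite("pics/c2.png",cv2.resize(c,None,fx=5,fy=5,interpolation=cv2.INTER_CUBIC))
```

```text
(no output)
```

View pics/c1.png

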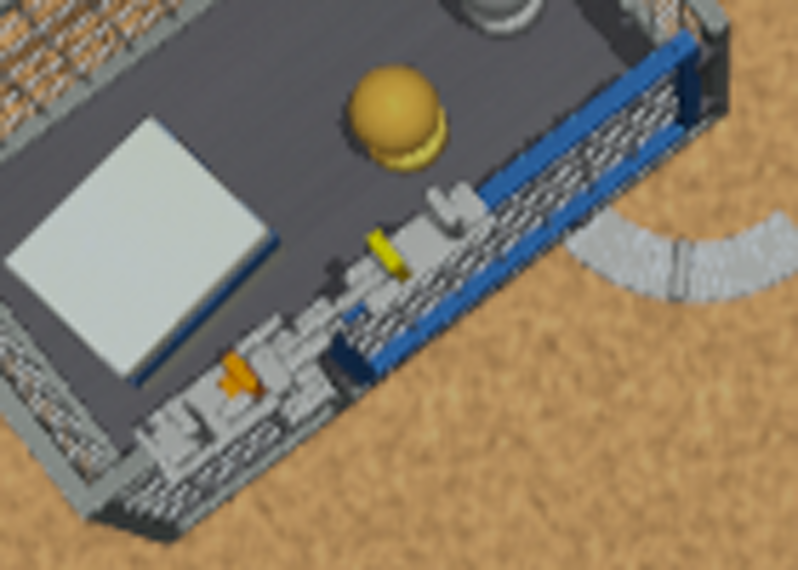

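View pics/c2.png

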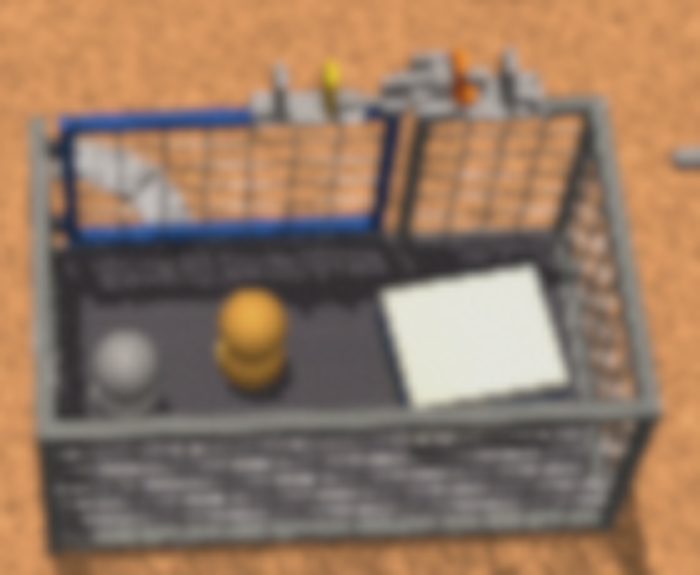

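```bash
cat > h.py <<'E'
import numpy as np
from cell import robot, optics, job
def cam(n):
    p=optics.camera_params(n);R=np.array(p["R"]);t=np.array(p["t"]);f=200/np.tan(np.radians(p["fovy"]/2))
    return R,t,f,p["cx"],p["cy"]
def back(c,u,v,z):
    R,t,f,cx,cy=c; d=R.T@np.array([(u-cx)/f,(v-cy)/f,1]); C=-R.T@t
    return C+d*(z-C[2])/d[2]
def proj(c,X):
    R,t,f,cx,cy=c; q=(R@np.asarray(X,float).T).T+t
    return np.stack([f*q[...,0]/q[...,2]+cx,f*q[...,1]/q[...,2]+cy],-1)
E
python3 - <<'E'
from h import *
c=cam("top");print(-c[0].T@c[1])
g=lambda u,v:(180+u/5.7,130+v/5.7)
for n,u,v,z in [("FL",*g(88,518),200),("FR",*g(728,20),200),("BL",149,155,200),("BR",257,75,200),("handle steel top",*g(440,208),260),("yellow top",*g(380,248),260),("orange top",*g(240,366),264),("main steel top",*g(162,442),264),("gate hinge end",*g(690,42),200),("mainsteel2",*g(180,420),264),("hs2",*g(462,195),260)]:
    print(n,np.round(back(c,u,v,z)[:2]))
s=cam("scene")
g=lambda u,v:(290+u/5,205+v/5)
for n,u,v,z in [("FL",*g(600,100),200),("FR",*g(38,122),200),("BL",*g(658,410),200),("BR",*g(42,430),200),("hs",*g(281,66),260),("yel",*g(331,62),260),("or",*g(459,50),264),("ms",*g(508,50),264)]:
    print("S",n,np.round(back(s,u,v,z)[:2]))
E
```

```text
[ 357.60737993   -5.73951862 1451.65208212]
FL [457. 292.]
FR [699. -21.]
BL [643. 424.]
BR [873. 122.]
handle steel top [594. 116.]
yellow top [576. 144.]
orange top [521. 208.]
main steel top [486. 244.]
gate hinge end [688.  -2.]
mainsteel2 [496. 236.]
hs2 [600. 106.]
S FL [467. 301.]
S FR [704.  -6.]
S BL [650. 443.]
S BR [885. 130.]
S hs [603. 124.]
S yel [582. 150.]
S or [527. 216.]
S ms [508. 243.]
```

Emit:
apply_moves(
  motion=[
    [[0.05, 0.08, 0.04], 0.02, 1],
    [[0.1, 0.16, 0.08], 0.05, 1],
    [[0.14, 0.24, 0.12], 0.08, 1],
    [[0.19, 0.32, 0.16], 0.1, 1],
    [[0.24, 0.4, 0.2], 0.124, 1],
  ],
)

```text
t: 0.65
eef_pos: [265.0, -331.4, 330.4]
eef_rot: [-0.325, 0.946, 0.0, 0.0]
force: [1.7, -0.5, 0.4]
gripper_width: 85.3
```

Emit:
apply_moves(
  motion=[
    [[0.04, 0.08, 0], 0, 1],
    [[0.08, 0.16, 0], 0, 1],
    [[0.12, 0.24, 0], 0, 1],
    [[0.16, 0.32, 0], 0, 1],
    [[0.2, 0.4, 0], 0, 1],
  ],
)

```text
t: 1.15
eef_pos: [364.9, -131.3, 329.8]
eef_rot: [-0.324, 0.946, 0.0, 0.0]
force: [1.5, -0.8, -0.6]
gripper_width: 85.2
```

Emit:
apply_moves(
  motion=[
    [[0.05, 0.08, 0], 0, 1],
    [[0.1, 0.16, 0], 0, 1],
    [[0.16, 0.24, 0], 0, 1],
    [[0.2, 0.32, 0], 0, 1],
    [[0.25, 0.4, 0], 0, 1],
  ],
)

```text
t: 1.65
eef_pos: [490.0, 68.8, 329.8]
eef_rot: [-0.324, 0.946, 0.0, -0.0]
force: [1.4, -0.9, 0.2]
gripper_width: 85.2
```

Emit:
apply_moves(
  motion=[
    [[0.04, 0.07, 0], 0, 1],
    [[0.08, 0.14, 0], 0, 1],
    [[0.1, 0.2, 0], 0, 1],
    [[0.1, 0.2, 0], 0, 1],
    [[0.1, 0.2, 0], 0, 1],
  ],
)

```text
t: 2.15
eef_pos: [539.7, 167.4, 328.9]
eef_rot: [-0.324, 0.946, -0.0, -0.001]
force: [0.2, 0.2, -0.4]
gripper_width: 85.3
```

Run:
```python
from h import *
import cv2,pickle
c=cam("wrist");print(robot.state()["eef_pos"])
im=optics.snapshot("wrist");cv2.imwrite("pics/w1.png",im[:,:,::-1]);pickle.dump(c,open("w1.pkl","wb"))
```

```text
[539.69072767 167.40303021 328.87389456]
```

View pics/w1.png

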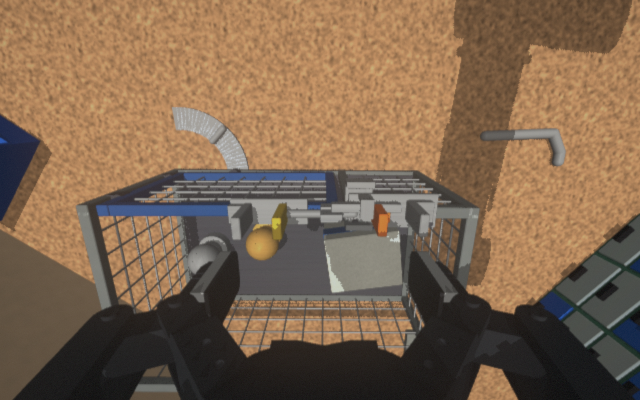

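Run:
```python
import cv2
im=cv2.imread("pics/w1.png")
c=im[165:265,215:305];cv2.imwrite("pics/c3.png",cv2.resize(c,None,fx=6,fy=6,interpolation=cv2.INTER_CUBIC))
c=im[165:265,325:455];cv2.imwrite("pics/c4.png",cv2.resize(c,None,fx=6,fy=6,interpolation=cv2.INTER_CUBIC))
c=im[165:265,70:200];cv2.imwrite("pics/c5.png",cv2.resize(c,None,fx=6,fy=6,interpolation=cv2.INTER_CUBIC))
```

```text
(no output)
```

View pics/c3.png

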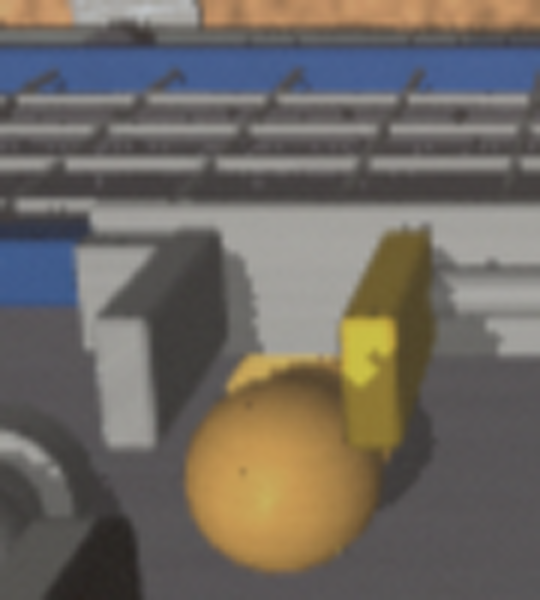

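View pics/c4.png

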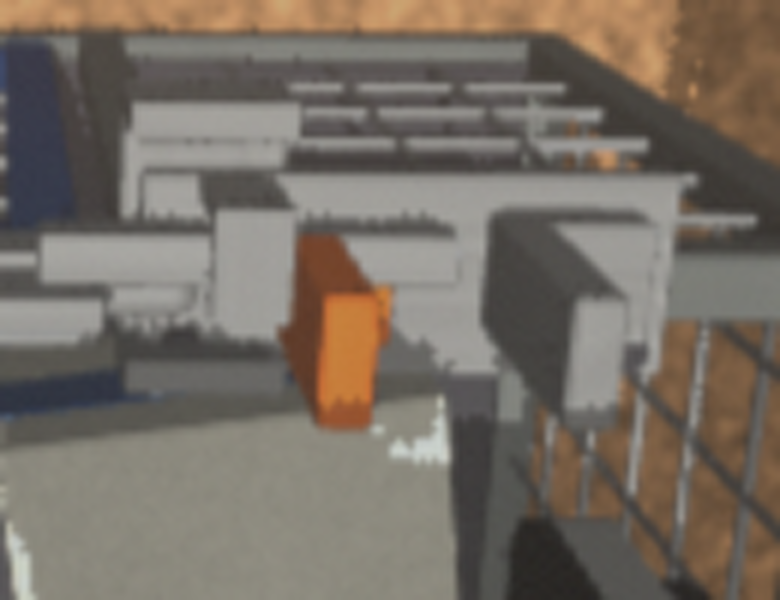

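View pics/c5.png

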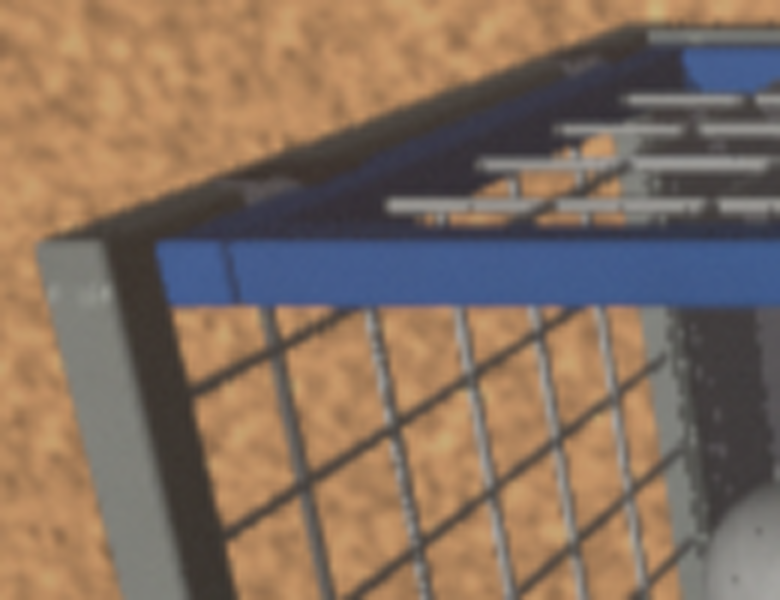

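```bash
cat > fit1.py <<'E'
from h import *
import pickle
c=pickle.load(open("w1.pkl","rb"))
A=lambda u,v:(215+u/6,165+v/6); B=lambda u,v:(325+u/6,165+v/6); C=lambda u,v:(70+u/6,165+v/6)
P={}
for n,f,z,pts in [("hs",A,260,[(98,318),(150,320),(158,445),(108,445)]),("yl",A,260,[(342,318),(395,318),(400,445),(348,445)]),
 ("or",B,264,[(322,295),(380,295),(372,428),(318,428)]),("ms",B,264,[(572,297),(625,297),(618,420),(565,420)]),("gate",C,200,[(160,240),(780,240),(780,305),(170,305)]),("corner",C,200,[(40,242)])]:
    P[n]=np.array([back(c,*f(*p),z)[:2] for p in pts]);print(n,np.round(P[n],1).tolist(),np.round(P[n].mean(0),1))
yd=P["ms"].mean(0)-P["hs"].mean(0);print("y yaw",np.degrees(np.arctan2(yd[1],yd[0])),np.linalg.norm(yd))
for a,b in [("ms","or"),("yl","hs")]:
    d=P[a].mean(0)-P[b].mean(0);print(a,b,np.linalg.norm(d),np.degrees(np.arctan2(d[1],d[0])))
g=P["gate"];d=g[0]-g[1];print("gate",np.degrees(np.arctan2(*(-d)[::-1])))
d=g[3]-g[2];print("gate",np.degrees(np.arctan2(*(-d)[::-1])))
th=np.radians(np.degrees(np.arctan2(yd[1],yd[0])));y=np.array([np.cos(th),np.sin(th)]);x=np.array([y[1],-y[0]])
for k in P: print(k,"along y,x rel hs",np.round((P[k]-P["hs"].mean(0))@np.c_[y,x],1).tolist())
mg=P["ms"].mean(0)-y*11;hg=P["hs"].mean(0)+y*11
print("main_grip",mg,"handle_grip",hg,"hinge",hg-163*y)
E
python3 fit1.py
```

```text
hs [[587.5, 112.0], [583.6, 117.5], [597.8, 128.0], [601.8, 122.8]] [592.7 120.1]
yl [[568.1, 137.0], [563.8, 142.5], [578.1, 153.4], [582.3, 147.9]] [573.1 145.2]
or [[514.1, 199.1], [509.6, 204.9], [524.0, 216.2], [528.3, 210.7]] [519.  207.7]
ms [[494.9, 224.3], [490.8, 229.6], [503.6, 240.6], [507.8, 235.2]] [499.3 232.4]
gate [[687.2, -2.7], [624.8, 77.7], [634.6, 83.6], [696.7, 3.5]] [660.8  40.5]
corner [[699.6, -18.1]] [699.6 -18.1]
y yaw 129.72337546922253 146.1030759740122
ms or 31.649274519449175 128.58029373015538
yl hs 31.863143413609905 127.92936342222599
gate 127.80472858928499
gate 127.80495342571894
hs along y,x rel hs [[-2.9, -9.1], [3.8, -8.6], [2.8, 9.0], [-3.8, 8.8]]
yl along y,x rel hs [[28.8, -8.1], [35.6, -7.8], [34.9, 10.1], [28.0, 9.8]]
or along y,x rel hs [[110.9, -9.9], [118.3, -9.7], [117.8, 8.6], [110.8, 8.4]]
ms along y,x rel hs [[142.6, -8.6], [149.3, -8.3], [149.7, 8.6], [142.8, 8.3]]
gate along y,x rel hs [[-154.8, -5.8], [-53.1, -2.4], [-54.9, 8.9], [-156.1, 5.5]]
corner along y,x rel hs [[-174.6, -6.1]]
main_grip [506.3122928  223.97874864] handle_grip [585.62429299 128.52624688] hinge [689.79460408   3.15660826]
```

Emit:
apply_moves(
  motion=[
    [[-0.034, 0.057, -0.025], 0, 1],
    [[-0.068, 0.114, -0.05], 0, 1],
    [[-0.068, 0.114, -0.05], 0, 1],
    [[-0.068, 0.114, -0.05], 0, 1],
    [[-0.068, 0.114, -0.05], 0, 1],
  ],
)

```text
t: 2.7
eef_pos: [506.1, 222.8, 305.7]
eef_rot: [-0.323, 0.946, 0.0, 0.001]
force: [-0.4, 0.2, 0.7]
gripper_width: 85.7
```

Run:
```python
from h import *
import cv2,pickle
c=cam("wrist");print(robot.state()["eef_pos"])
im=optics.snapshot("wrist");cv2.imwrite("pics/w2.png",im[:,:,::-1]);pickle.dump(c,open("w2.pkl","wb"))
im=im[:,:,::-1]
cv2.imwrite("pics/c6.png",cv2.resize(im[170:300,80:210],None,fx=4.5,fy=4.5,interpolation=cv2.INTER_CUBIC))
cv2.imwrite("pics/c7.png",cv2.resize(im[170:300,240:400],None,fx=4.5,fy=4.5,interpolation=cv2.INTER_CUBIC))
```

```text
[506.07523367 222.84578762 305.70196684]
```

View pics/w2.png

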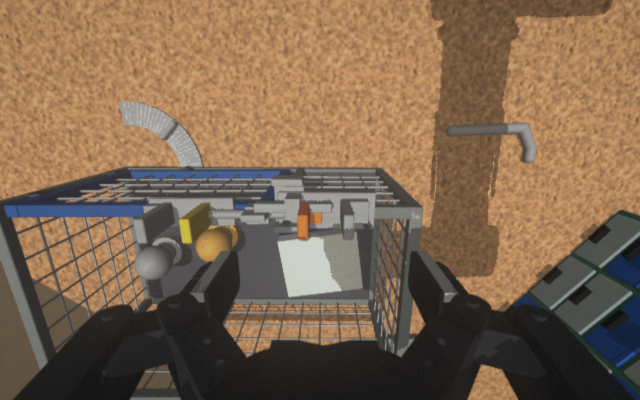

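View pics/c6.png

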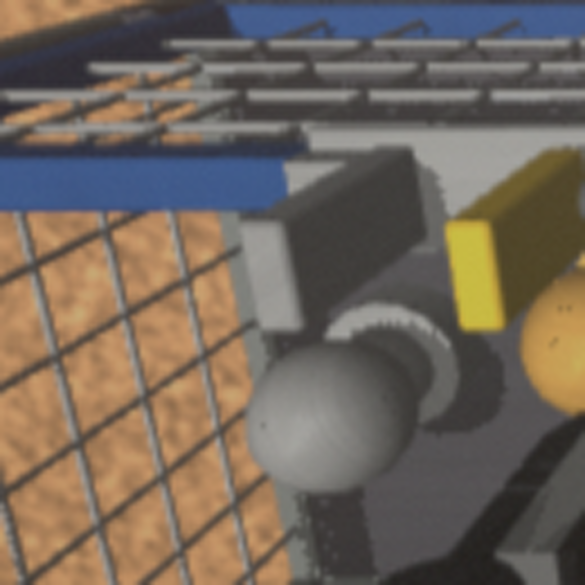

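View pics/c7.png

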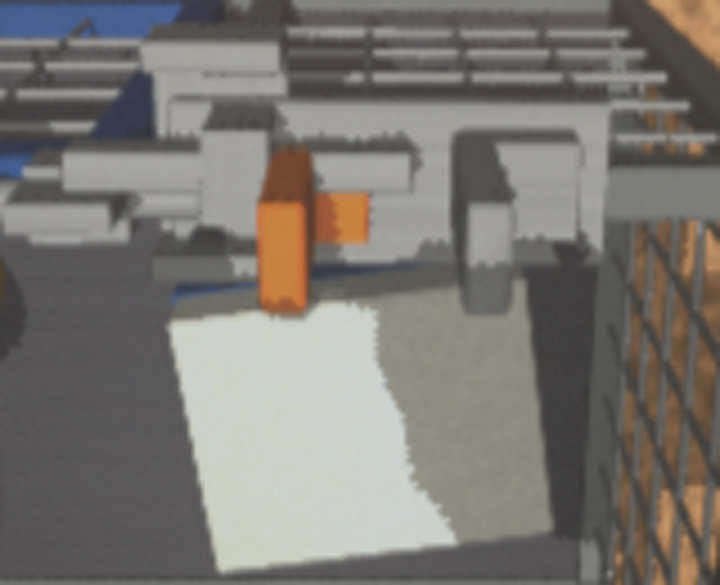

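```bash
cat > tri.py <<'E'
from h import *
import pickle
from scipy.optimize import least_squares
c1=pickle.load(open("w1.pkl","rb"));c2=pickle.load(open("w2.pkl","rb"))
A=lambda u,v:(215+u/6,165+v/6); B=lambda u,v:(325+u/6,165+v/6)
D=lambda u,v:(80+u/4.5,170+v/4.5); E=lambda u,v:(240+u/4.5,170+v/4.5)
S=[("hs",A,[(98,318),(150,320),(158,445),(108,445)],D,[(243,220),(287,221),(303,328),(262,328)]),
("yl",A,[(342,318),(395,318),(400,445),(348,445)],D,[(447,222),(492,221),(503,328),(462,328)]),
("or",B,[(322,295),(380,295),(372,428),(318,428)],E,[(258,203),(307,203),(306,310),(260,310)]),
("ms",B,[(572,297),(625,297),(618,420),(565,420)],E,[(468,203),(513,203),(511,312),(466,312)])]
for n,f,p,g,q in S:
    X=[]
    for a,b in zip(p,q):
        r=least_squares(lambda x:np.r_[proj(c1,x)-f(*a),proj(c2,x)-g(*b)],[540,170,260.]);X.append(np.r_[r.x,r.cost])
    print(n,np.round(X,1).tolist(),np.round(np.mean(X,0),1))
    for z in (264,255,250): print("  w2 at",z,np.round(np.mean([back(c2,*g(*b),z) for b in q],0),1), "w1",np.round(np.mean([back(c1,*f(*b),z) for b in p],0),1))
print(-c1[0].T@c1[1],-c2[0].T@c2[1])
E
python3 tri.py
```

```text
hs [[593.5, 111.3, 247.4, 0.1], [589.5, 117.1, 247.2, 0.1], [604.3, 128.4, 248.1, 0.0], [608.7, 122.8, 247.8, 0.0]] [599.  119.9 247.6   0. ]
  w2 at 264 [586.6 124.5 264. ] w1 [590.6 120.1 264. ]
  w2 at 255 [593.3 121.9 255. ] w1 [595.3 120.  255. ]
  w2 at 250 [597.1 120.5 250. ] w1 [597.9 120.  250. ]
yl [[573.2, 138.0, 247.3, 0.0], [568.8, 143.7, 246.8, 0.0], [583.2, 155.1, 248.8, 0.0], [588.2, 149.5, 247.7, 0.0]] [578.3 146.6 247.7   0. ]
  w2 at 264 [567.7 149.  264. ] w1 [571.3 144.7 264. ]
  w2 at 255 [573.6 147.7 255. ] w1 [575.2 145.8 255. ]
  w2 at 250 [576.8 146.9 250. ] w1 [577.4 146.3 250. ]
or [[516.7, 205.1, 248.1, 0.0], [511.9, 211.5, 247.8, 0.0], [526.7, 222.5, 249.8, 0.1], [531.1, 216.3, 250.4, 0.1]] [5.216e+02 2.138e+02 2.490e+02 1.000e-01]
  w2 at 264 [516. 211. 264.] w1 [519.  207.7 264. ]
  w2 at 255 [519.3 212.7 255. ] w1 [520.6 211.5 255. ]
  w2 at 250 [521.2 213.6 250. ] w1 [521.5 213.5 250. ]
ms [[495.9, 232.5, 247.5, 0.0], [491.5, 238.4, 247.1, 0.0], [505.5, 249.0, 250.2, 0.4], [509.9, 243.0, 250.6, 0.4]] [5.007e+02 2.407e+02 2.488e+02 2.000e-01]
  w2 at 264 [496.9 236.  264. ] w1 [499.3 232.4 264. ]
  w2 at 255 [499.3 238.9 255. ] w1 [500.  237.3 255. ]
  w2 at 250 [500.6 240.5 250. ] w1 [500.5 239.9 250. ]
[481.79760635 120.92972664 471.97165404] [447.64638021 176.30433096 448.56475964]
```

Run:
```python
from h import *
for i in range(3):
    s=robot.state();print(s["t"],s["eef_pos"],s["eef_rot"],s["joint_positions"],s["force"])
```

```text
2.75 [506.15991998 222.88157163 305.60834393] [-3.23114406e-01  9.46359619e-01  7.49621201e-05  7.39942652e-04] [ 6.97993256e-01  2.52334263e-01  2.90358675e-01  3.94164020e-04
 -1.60738638e+00 -1.61073754e+00] [0.44119979 0.6753768  0.3355824 ]
2.75 [506.15991998 222.88157163 305.60834393] [-3.23114406e-01  9.46359619e-01  7.49621201e-05  7.39942652e-04] [ 6.97993256e-01  2.52334263e-01  2.90358675e-01  3.94164020e-04
 -1.60738638e+00 -1.61073754e+00] [0.44119979 0.6753768  0.3355824 ]
2.75 [506.15991998 222.88157163 305.60834393] [-3.23114406e-01  9.46359619e-01  7.49621201e-05  7.39942652e-04] [ 6.97993256e-01  2.52334263e-01  2.90358675e-01  3.94164020e-04
 -1.60738638e+00 -1.61073754e+00] [0.44119979 0.6753768  0.3355824 ]
```

Emit:
apply_moves(
  motion=[
    [[0.002, 0.018, 0], 0, 1],
    [[0.002, 0.018, -0.04], 0, 1],
    [[0.002, 0.018, -0.09], 0, 1],
    [[0.002, 0.018, -0.13], 0, 1],
    [[0.002, 0.018, -0.13], 0, 1],
  ],
)

```text
t: 3.25
eef_pos: [505.6, 232.2, 236.8]
eef_rot: [-0.323, 0.946, -0.001, -0.003]
force: [0.1, -0.3, -0.4]
gripper_width: 85.3
```

Run:
```python
from h import *
import cv2,pickle
s=robot.state();print(s["eef_pos"],s["force"])
c=cam("wrist")
im=optics.snapshot("wrist");cv2.imwrite("pics/w3.png",im[:,:,::-1]);pickle.dump(c,open("w3.pkl","wb"))
```

```text
[505.60243973 232.24956459 236.83267449] [ 0.05956452 -0.33839773 -0.39354505]
```

View pics/w3.png

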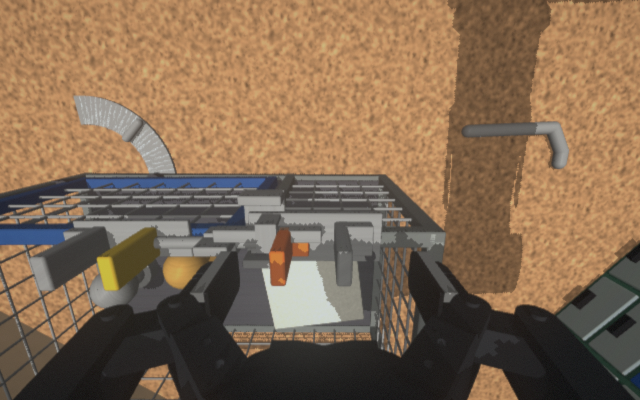

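Emit:
apply_moves(
  motion=[
    [[0.002, 0, -0.01], 0, 0.6],
    [[0.002, 0, -0.02], 0, 0.36],
    [[0.002, 0, -0.02], 0, 0.36],
    [[0.002, 0, -0.02], 0, 0.36],
    [[0.002, 0, -0.02], 0, 0.36],
  ],
)

```text
t: 3.8
eef_pos: [507.9, 232.9, 230.2]
eef_rot: [-0.324, 0.946, 0.0, 0.0]
force: [-0.6, -0.6, -0.4]
gripper_width: 58.0
```

Run:
```python
from h import *
import cv2
s=robot.state();print(s["eef_pos"],s["force"],s["gripper_width"])
im=optics.snapshot("wrist")[:,:,::-1];cv2.imwrite("pics/w4.png",cv2.resize(im[180:330,200:440],None,fx=3.2,fy=3.2,interpolation=cv2.INTER_CUBIC))
```

```text
[507.8851229  232.93112221 230.19685633] [-0.59848547 -0.56251251 -0.4246948 ] 58.04059071339318
```

View pics/w4.png

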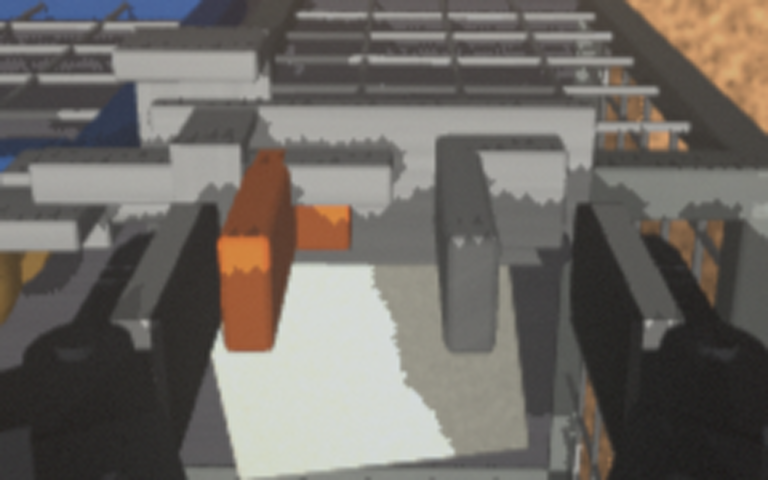

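Emit:
apply_moves(
  motion=[
    [[-0.001, -0.001, -0.006], 0, 0.15],
    [[-0.001, -0.001, -0.006], 0, 0.0],
    [[-0.001, -0.001, -0.006], 0, -0.1],
    [[-0.001, -0.001, -0.006], 0, -0.15],
    [[-0.001, -0.001, -0.006], 0, -0.15],
  ],
)

```text
t: 4.35
eef_pos: [508.9, 230.7, 228.1]
eef_rot: [-0.323, 0.946, -0.002, 0.002]
force: [5.0, -5.4, 3.1]
gripper_width: 36.3
```

Run:
```python
from h import *
s=robot.state();print(s["eef_pos"],s["force"],s["gripper_width"], s["force"]@[-.613,.79,0])
```

```text
[508.9021261  230.71269716 228.09658376] [ 5.02020582 -5.40219074  3.07743969] 36.27220270096311 -7.345116854972909
```

Emit:
apply_moves(
  motion=[
    [[-0.001, 0.001, 0], 0, -0.19],
    [[-0.001, 0.001, 0], 0, -0.23],
    [[-0.001, 0.001, 0], 0, -0.25],
    [[-0.001, 0.001, 0], 0, -0.26],
    [[-0.001, 0.001, 0], 0, -0.26],
  ],
)

```text
t: 4.85
eef_pos: [507.9, 232.1, 228.4]
eef_rot: [-0.324, 0.946, -0.001, 0.002]
force: [1.5, -3.4, 6.5]
gripper_width: 31.7
```

Run:
```python
from h import *
import cv2
s=robot.state();print(s["eef_pos"],s["force"],s["gripper_width"], s["force"]@[-.613,.79,0])
im=optics.snapshot("wrist")[:,:,::-1];cv2.imwrite("pics/w5.png",im)
```

```text
[507.86860504 232.12962317 228.44203872] [ 1.50826569 -3.35193054  6.51518507] 31.726189196105885 -3.5725919966468487
```

View pics/w5.png

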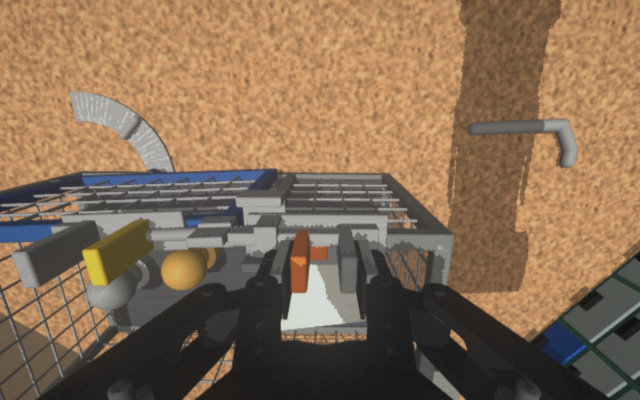

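Emit:
apply_moves(
  motion=[
    [[-0.001, 0.001, 0], 0, -0.27],
    [[-0.001, 0.001, 0], 0, -0.275],
    [[-0.001, 0.001, 0], 0, -0.275],
    [[-0.001, 0.001, 0], 0, -0.275],
    [[-0.001, 0.001, 0], 0, -0.275],
  ],
)

```text
t: 5.4
eef_pos: [507.7, 232.4, 228.5]
eef_rot: [-0.324, 0.946, -0.001, 0.002]
force: [2.9, -3.4, 5.3]
gripper_width: 30.8
```

Run:
```python
from h import *
import cv2
s=robot.state();print(s["eef_pos"],s["force"],s["gripper_width"], s["force"]@[-.613,.79,0])
im=optics.snapshot("wrist")[:,:,::-1];cv2.imwrite("pics/w6.png",im)
im=optics.snapshot("top")[:,:,::-1];cv2.imwrite("pics/t6.png",cv2.resize(im[100:240,140:340],None,fx=4,fy=4,interpolation=cv2.INTER_CUBIC))
```

```text
[507.65643603 232.38750949 228.50784505] [ 2.91842639 -3.41366649  5.33577494] 30.753333137980107 -4.4857919073530415
```

View pics/w6.png

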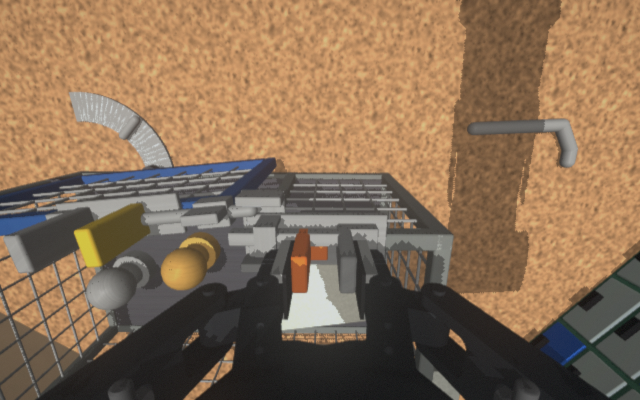

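View pics/t6.png

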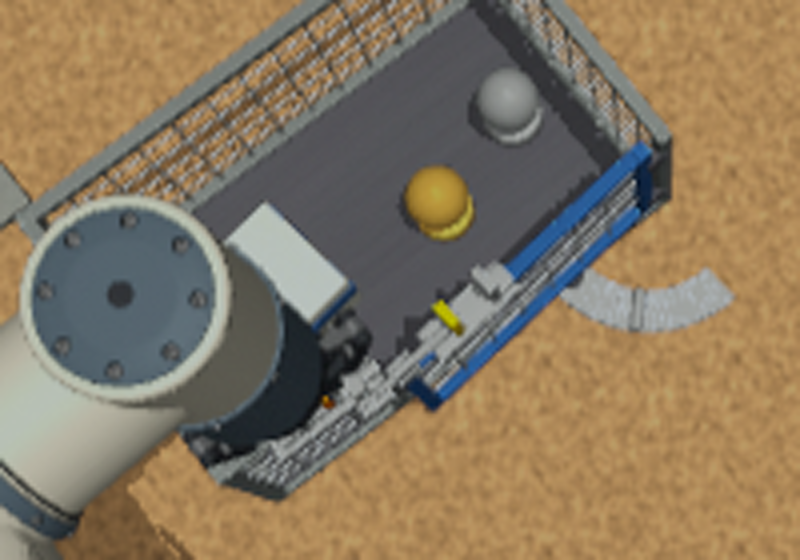

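Emit:
apply_moves(
  motion=[
    [[0, 0, 0], 0, 0.2],
    [[0, 0, 0], 0, 0.6],
    [[0, 0, 0.05], 0, 1],
    [[0, 0, 0.12], 0, 1],
    [[0, 0, 0.16], 0, 1],
  ],
)

```text
t: 6.0
eef_pos: [506.5, 233.6, 309.3]
eef_rot: [-0.324, 0.946, 0.0, 0.001]
force: [0.7, 0.6, 0.9]
gripper_width: 85.2
```

Emit:
apply_moves(
  motion=[
    [[0.05, -0.07, 0], 0.01, 1],
    [[0.1, -0.15, 0], 0.02, 1],
    [[0.144, -0.22, 0], 0.032, 1],
    [[0.144, -0.22, 0], 0.032, 1],
    [[0.144, -0.22, 0], 0.032, 1],
  ],
)

```text
t: 6.5
eef_pos: [578.3, 122.8, 306.1]
eef_rot: [-0.37, 0.929, 0.0, -0.0]
force: [0.2, -0.1, 0.5]
gripper_width: 85.5
```

Run:
```python
from h import *
import cv2,pickle
c=cam("wrist");print(robot.state()["eef_pos"])
im=optics.snapshot("wrist");cv2.imwrite("pics/w7.png",im[:,:,::-1]);pickle.dump(c,open("w7.pkl","wb"))
im=im[:,:,::-1]
cv2.imwrite("pics/c8.png",cv2.resize(im[170:300,230:430],None,fx=4,fy=4,interpolation=cv2.INTER_CUBIC))
```

```text
[578.3409402  122.80962374 306.10702864]
```

View pics/w7.png

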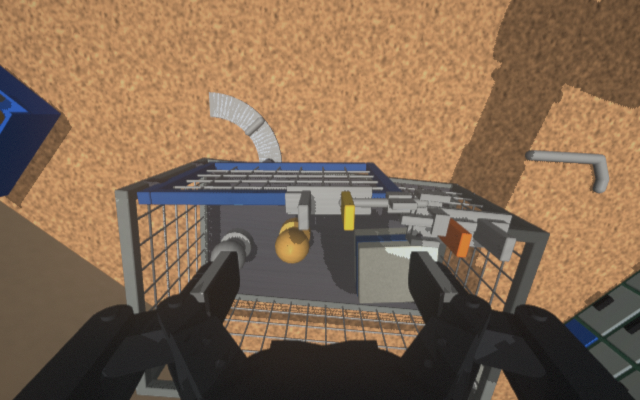

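View pics/c8.png

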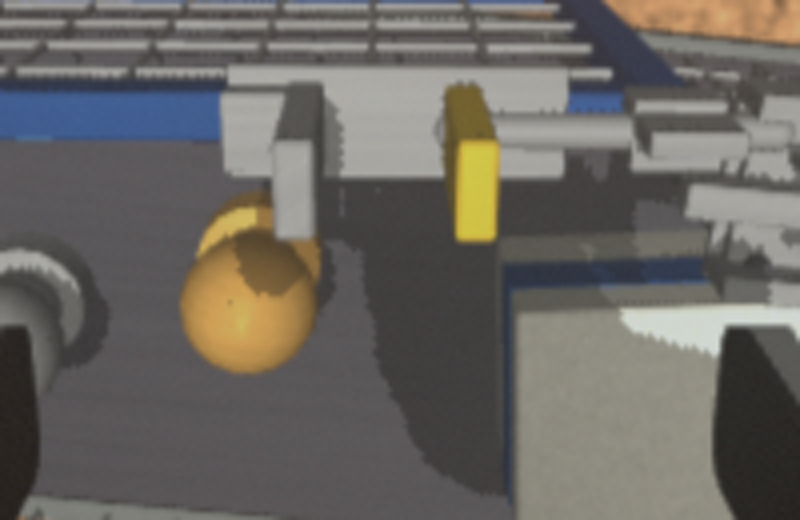

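Run:
```python
from h import *
import pickle
c=pickle.load(open("w7.pkl","rb"))
a=back(c,230+295/4,170+189/4,248);b=back(c,230+477/4,170+190/4,248)
d=(b-a)[:2];print(a,b,np.linalg.norm(d),np.degrees(np.arctan2(d[1],d[0])))
d/=np.linalg.norm(d);hg=a[:2]+11*d;print("hg",hg,robot.state()["eef_pos"],hg-robot.state()["eef_pos"][:2],hg-np.array([691.9,-.1]),np.linalg.norm(hg-np.array([691.9,-.1])),np.degrees(np.arctan2(*(hg-np.array([691.9,-.1]))[::-1])))
```

```text
[588.61342444 110.77820098 248.        ] [565.67947341 135.33982046 248.        ] 33.604155410321084 133.03724750477508
hg [581.10621414 118.81821303] [578.03774015 123.54348064 306.42791555] [ 3.06847399 -4.72526761] [-110.79378586  118.91821303] 162.5324717516677 132.97441386778894
```

Emit:
apply_moves(
  motion=[
    [[0.006, -0.01, 0], 0, 1],
    [[0.006, -0.01, -0.06], 0, 1],
    [[0.006, -0.01, -0.12], 0, 0.7],
    [[0.006, -0.01, -0.168], 0, 0.4],
    [[0.006, -0.01, -0.168], 0, 0.4],
  ],
)

```text
t: 7.05
eef_pos: [578.9, 118.8, 219.2]
eef_rot: [-0.371, 0.928, 0.0, -0.004]
force: [-0.5, -0.6, -0.2]
gripper_width: 59.9
```

Run:
```python
from h import *
import cv2
s=robot.state();print(s["eef_pos"],s["force"],s["gripper_width"])
im=optics.snapshot("wrist")[:,:,::-1];cv2.imwrite("pics/w8.png",cv2.resize(im[150:330,200:440],None,fx=3.2,fy=3.2,interpolation=cv2.INTER_CUBIC))
```

```text
[578.91249076 118.75913985 219.20283687] [-0.50818853 -0.60485445 -0.19239549] 59.91675910812526
```

View pics/w8.png

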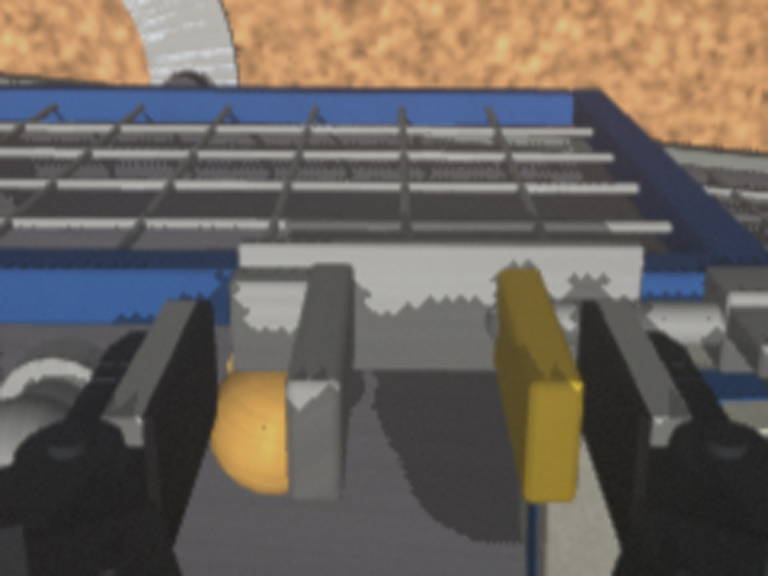

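Emit:
apply_moves(
  motion=[
    [[0.002, 0, 0], 0, 0.2],
    [[0.002, 0, 0], 0, 0.0],
    [[0.002, 0, 0], 0, -0.15],
    [[0.002, 0, 0], 0, -0.2],
    [[0.002, 0, 0], 0, -0.2],
  ],
)

```text
t: 7.6
eef_pos: [582.1, 120.2, 225.2]
eef_rot: [-0.371, 0.928, 0.001, 0.002]
force: [-4.9, 5.0, 4.4]
gripper_width: 34.0
```

Run:
```python
from h import *
s=robot.state();print(s["eef_pos"],s["force"],s["gripper_width"], s["force"]@[-.684,.73,0], s["force"]@[.73,.684,0])
```

```text
[582.13866137 120.19134751 225.203158  ] [-4.85384089  4.98271767  4.35133437] 34.01674047666692 6.957411069620646 -0.13512496511034255
```

Emit:
apply_moves(
  motion=[
    [[0, 0, -0.006], 0, -0.23],
    [[0, 0, -0.006], 0, -0.26],
    [[0, 0, -0.006], 0, -0.275],
    [[0, 0, -0.006], 0, -0.275],
    [[0, 0, -0.006], 0, -0.275],
  ],
)

```text
t: 8.1
eef_pos: [582.0, 120.3, 222.0]
eef_rot: [-0.371, 0.928, 0.001, 0.002]
force: [-5.1, 5.4, 4.4]
gripper_width: 31.0
```

Run:
```python
from h import *
import cv2
s=robot.state();print(s["eef_pos"],s["force"],s["gripper_width"], s["force"]@[-.684,.73,0], s["force"]@[.73,.684,0])
im=optics.snapshot("wrist")[:,:,::-1];cv2.imwrite("pics/w9.png",cv2.resize(im[150:330,200:440],None,fx=3.2,fy=3.2,interpolation=cv2.INTER_CUBIC))
```

```text
[581.99990855 120.31333433 222.03831743] [-5.09688275  5.37032437  4.40738682] 31.008583335252393 7.406604592977722 -0.047422533416667356
```

View pics/w9.png

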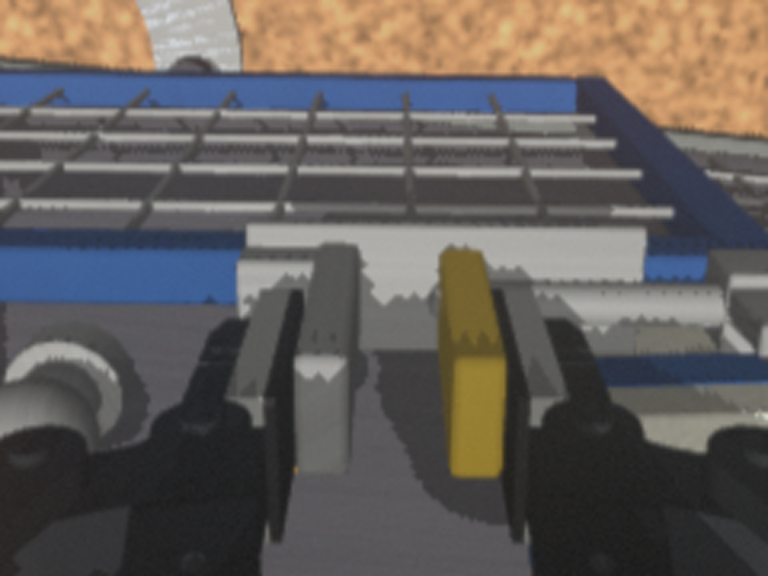

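Emit:
apply_moves(
  motion=[
    [[-0.002, 0.002, 0], 0, -0.275],
    [[-0.004, 0.004, 0], 0, -0.275],
    [[-0.006, 0.006, 0], 0, -0.275],
    [[-0.006, 0.006, 0], 0, -0.275],
    [[-0.006, 0.006, 0], 0, -0.275],
  ],
)

```text
t: 8.65
eef_pos: [581.0, 120.3, 221.9]
eef_rot: [-0.371, 0.929, -0.001, 0.002]
force: [3.1, -3.6, 5.8]
gripper_width: 30.5
```

```bash
cat > arc.py <<'E'
from h import *
import sys
def now():
    s=robot.state();H=np.array([691.9,-.1]);r=s["eef_pos"][:2]-H;ph=np.degrees(np.arctan2(r[1],r[0]))%360
    x,y,z,w=s["eef_rot"];yaw=(90+2*np.degrees(np.arctan2(-x,y)))%360
    u=np.array([np.cos(np.radians(ph)),np.sin(np.radians(ph))]);f=s["force"][:2]
    print("t",s["t"],"pos",np.round(s["eef_pos"],1),"phi",round(ph,2),"gate",round(np.radians(ph-127.8),3),"R",round(np.linalg.norm(r),1),"yaw",round(yaw,2),"Fu",round(f@u,1),"Ftan",round(f@[-u[1],u[0]],1),"Fz",round(s["force"][2],1),"w",s["gripper_width"])
    return ph,r
if __name__=="__main__":
    ph,r=now()
    step=float(sys.argv[1]) if len(sys.argv)>1 else 3
    for k in range(1,6):
        a=np.radians(step*k);d=np.array([[np.cos(a),-np.sin(a)],[np.sin(a),np.cos(a)]])@r-r
        print(np.round(d/500,4),round(step*k/180,4))
E
python3 arc.py 2.5
```

```text
t 8.65 pos [581.  120.3 221.9] phi 132.66 gate 0.085 R 163.7 yaw 133.51 Fu -4.8 Ftan 0.2 Fz 5.8 w 30.476207762885135
[-0.0103 -0.0099] 0.0139
[-0.0201 -0.0203] 0.0278
[-0.0295 -0.031 ] 0.0417
[-0.0384 -0.0422] 0.0556
[-0.0468 -0.0537] 0.0694
```

Emit:
apply_moves(
  motion=[
    [[-0.01, -0.01, 0], 0.014, -0.275],
    [[-0.02, -0.02, 0], 0.028, -0.275],
    [[-0.03, -0.031, 0], 0.042, -0.275],
    [[-0.038, -0.042, 0], 0.056, -0.275],
    [[-0.047, -0.054, 0], 0.07, -0.275],
  ],
)

```text
t: 9.15
eef_pos: [557.8, 93.4, 221.9]
eef_rot: [-0.471, 0.882, -0.002, 0.003]
force: [5.9, -3.7, 4.7]
gripper_width: 31.1
```

```bash
python3 arc.py 2.5;python3 - <<'E'
from h import *
import cv2
im=optics.snapshot("wrist")[:,:,::-1];cv2.imwrite("pics/w10.png",cv2.resize(im[130:330,180:460],None,fx=2.8,fy=2.8,interpolation=cv2.INTER_CUBIC))
E
```

```text
t 9.15 pos [557.8  93.4 221.9] phi 145.11 gate 0.302 R 163.5 yaw 146.21 Fu -7.0 Ftan -0.3 Fz 4.7 w 31.144913714004446
[-0.0079 -0.0119] 0.0139
[-0.0153 -0.0241] 0.0278
[-0.0221 -0.0366] 0.0417
[-0.0284 -0.0494] 0.0556
[-0.0341 -0.0625] 0.0694
```

View pics/w10.png

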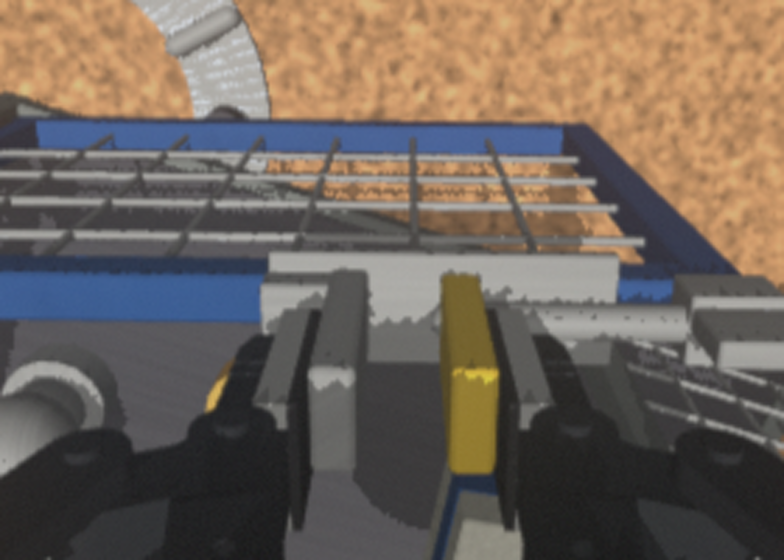

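Emit:
apply_moves(
  motion=[
    [[-0.008, -0.012, 0], 0.014, -0.275],
    [[-0.016, -0.024, 0], 0.028, -0.275],
    [[-0.023, -0.037, 0], 0.042, -0.275],
    [[-0.03, -0.05, 0], 0.055, -0.275],
    [[-0.037, -0.064, 0], 0.07, -0.275],
  ],
)

```text
t: 9.7
eef_pos: [540.7, 61.6, 221.9]
eef_rot: [-0.565, 0.825, -0.003, 0.004]
force: [11.5, -4.2, 0.9]
gripper_width: 31.0
```

```bash
python3 arc.py 2.5
```

```text
t 9.7 pos [540.7  61.6 221.9] phi 157.79 gate 0.523 R 163.3 yaw 158.82 Fu -12.2 Ftan -0.5 Fz 0.9 w 31.007860907575445
[-0.0051 -0.0133] 0.0139
[-0.0096 -0.0268] 0.0278
[-0.0135 -0.0405] 0.0417
[-0.0168 -0.0544] 0.0556
[-0.0196 -0.0684] 0.0694
```

Emit:
apply_moves(
  motion=[
    [[-0.005, -0.013, 0], 0.014, -0.275],
    [[-0.01, -0.027, 0], 0.027, -0.275],
    [[-0.014, -0.041, 0], 0.041, -0.275],
    [[-0.018, -0.055, 0], 0.055, -0.275],
    [[-0.022, -0.07, 0], 0.07, -0.275],
  ],
)

```text
t: 10.2
eef_pos: [532.1, 31.2, 221.8]
eef_rot: [-0.653, 0.758, -0.001, 0.008]
force: [15.8, 16.0, -1.1]
gripper_width: 31.3
```

```bash
python3 arc.py 2.5;python3 - <<'E'
from h import *
import cv2
im=optics.snapshot("wrist")[:,:,::-1];cv2.imwrite("pics/w11.png",cv2.resize(im[130:330,180:460],None,fx=2.8,fy=2.8,interpolation=cv2.INTER_CUBIC))
E
```

```text
t 10.2 pos [532.1  31.2 221.8] phi 168.93 gate 0.718 R 162.9 yaw 171.48 Fu -12.5 Ftan -18.8 Fz -1.1 w 31.255765149844024
[-0.0024 -0.014 ] 0.0139
[-0.0042 -0.0281] 0.0278
[-0.0054 -0.0423] 0.0417
[-0.006  -0.0565] 0.0556
[-0.006  -0.0707] 0.0694
```

View pics/w11.png

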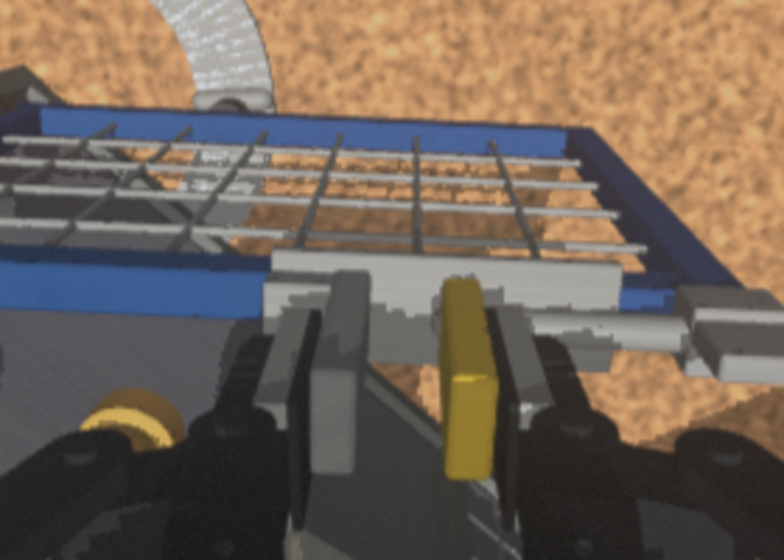

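Emit:
apply_moves(
  motion=[
    [[-0.004, -0.01, 0], 0.007, -0.275],
    [[-0.007, -0.022, 0], 0.015, -0.275],
    [[-0.009, -0.035, 0], 0.026, -0.275],
    [[-0.01, -0.047, 0], 0.04, -0.275],
    [[-0.011, -0.06, 0], 0.054, -0.275],
  ],
)

```text
t: 10.75
eef_pos: [528.9, -0.9, 221.8]
eef_rot: [0.714, -0.7, 0.005, -0.008]
force: [26.5, 0.6, -7.2]
gripper_width: 30.9
```

```bash
python3 arc.py 2.5;python3 - <<'E'
from h import *
import cv2
im=optics.snapshot("wrist")[:,:,::-1];cv2.imwrite("pics/w12.png",cv2.resize(im[130:330,180:460],None,fx=2.8,fy=2.8,interpolation=cv2.INTER_CUBIC))
E
```

```text
t 10.75 pos [528.9  -0.9 221.8] phi 180.27 gate 0.916 R 163.0 yaw 181.2 Fu -26.5 Ftan -0.5 Fz -7.2 w 30.92714977282592
[ 0.0004 -0.0142] 0.0139
[ 0.0014 -0.0284] 0.0278
[ 0.003  -0.0425] 0.0417
[ 0.0052 -0.0566] 0.0556
[ 0.0081 -0.0705] 0.0694
```

View pics/w12.png

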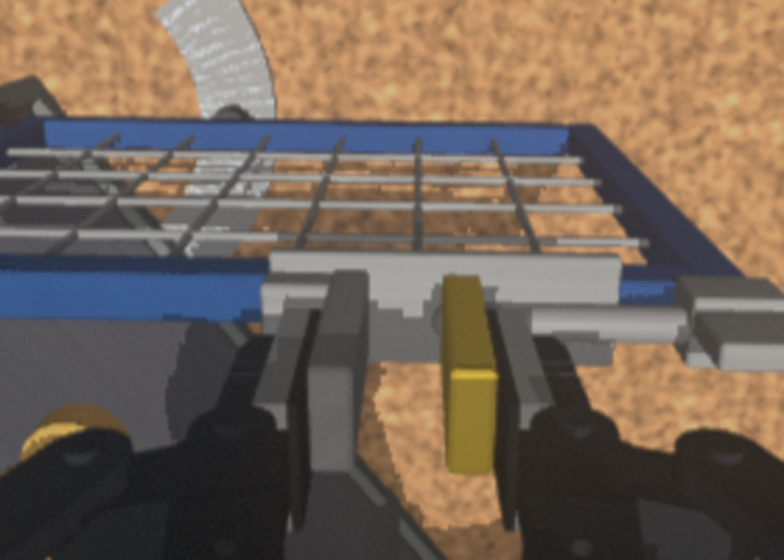

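Emit:
apply_moves(
  motion=[
    [[0.003, -0.014, 0], 0.013, -0.275],
    [[0.006, -0.028, 0], 0.027, -0.275],
    [[0.009, -0.043, 0], 0.041, -0.275],
    [[0.012, -0.057, 0], 0.055, -0.275],
    [[0.015, -0.071, 0], 0.069, -0.275],
  ],
)

```text
t: 11.3
eef_pos: [533.3, -36.3, 221.8]
eef_rot: [0.786, -0.618, 0.004, -0.005]
force: [12.5, 5.4, 0.7]
gripper_width: 30.7
```

```bash
python3 arc.py 2.5
```

```text
t 11.3 pos [533.3 -36.3 221.8] phi 192.86 gate 1.136 R 162.7 yaw 193.63 Fu -13.4 Ftan -2.5 Fz 0.7 w 30.71224684727848
[ 0.0035 -0.0138] 0.0139
[ 0.0075 -0.0274] 0.0278
[ 0.0122 -0.0408] 0.0417
[ 0.0174 -0.054 ] 0.0556
[ 0.0232 -0.0669] 0.0694
```

Emit:
apply_moves(
  motion=[
    [[0.004, -0.014, 0], 0.013, -0.275],
    [[0.008, -0.028, 0], 0.027, -0.275],
    [[0.012, -0.042, 0], 0.041, -0.275],
    [[0.017, -0.055, 0], 0.055, -0.275],
    [[0.023, -0.069, 0], 0.069, -0.275],
  ],
)

```text
t: 11.8
eef_pos: [545.0, -69.9, 221.8]
eef_rot: [0.848, -0.529, 0.004, -0.006]
force: [11.0, 9.0, 2.6]
gripper_width: 30.9
```

```bash
python3 arc.py 2.2
```

```text
t 11.8 pos [545.  -69.9 221.8] phi 205.4 gate 1.354 R 162.6 yaw 206.08 Fu -13.8 Ftan -3.4 Fz 2.6 w 30.914839612359593
[ 0.0056 -0.0112] 0.0122
[ 0.0116 -0.0221] 0.0244
[ 0.018  -0.0329] 0.0367
[ 0.0248 -0.0433] 0.0489
[ 0.032  -0.0535] 0.0611
```

Now the last 11 degrees or so, to about 1.55 rad, with the final row settling.

Emit:
apply_moves(
  motion=[
    [[0.006, -0.011, 0], 0.012, -0.275],
    [[0.012, -0.022, 0], 0.024, -0.275],
    [[0.018, -0.033, 0], 0.037, -0.275],
    [[0.025, -0.043, 0], 0.049, -0.275],
    [[0.031, -0.052, 0], 0.059, -0.275],
  ],
)

```text
t: 12.3
eef_pos: [560.2, -95.5, 221.8]
eef_rot: [0.894, -0.449, 0.004, -0.005]
force: [9.7, 10.9, 4.8]
gripper_width: 30.9
```

Emit:
apply_moves(
  motion=[
    [[0, 0, 0], 0, -0.275],
    [[0, 0, 0], 0, -0.275],
    [[0, 0, 0], 0, -0.275],
    [[0, 0, 0], 0, -0.275],
    [[0, 0, 0], 0, -0.275],
  ],
)

```text
t: 12.8
eef_pos: [560.1, -95.3, 221.8]
eef_rot: [0.893, -0.449, 0.004, -0.005]
force: [10.3, 9.4, 3.6]
gripper_width: 31.0
```

```bash
python3 arc.py 2.2;python3 - <<'E'
from h import *
import cv2
im=optics.snapshot("wrist")[:,:,::-1];cv2.imwrite("pics/w13.png",cv2.resize(im[130:330,180:460],None,fx=2.8,fy=2.8,interpolation=cv2.INTER_CUBIC))
im=optics.snapshot("top")[:,:,::-1];cv2.imwrite("pics/t13.png",im)
im=optics.snapshot("scene")[:,:,::-1];cv2.imwrite("pics/s13.png",im)
print(abs(robot.state()["qvel"]).max())
E
```

```text
t 12.8 pos [560.1 -95.3 221.8] phi 215.82 gate 1.536 R 162.6 yaw 216.6 Fu -13.9 Ftan -1.6 Fz 3.6 w 30.961490911749596
[ 0.0075 -0.01  ] 0.0122
[ 0.0154 -0.0197] 0.0244
[ 0.0236 -0.029 ] 0.0367
[ 0.0322 -0.0381] 0.0489
[ 0.0412 -0.0468] 0.0611
0.00158455286284194
```

View pics/w13.png

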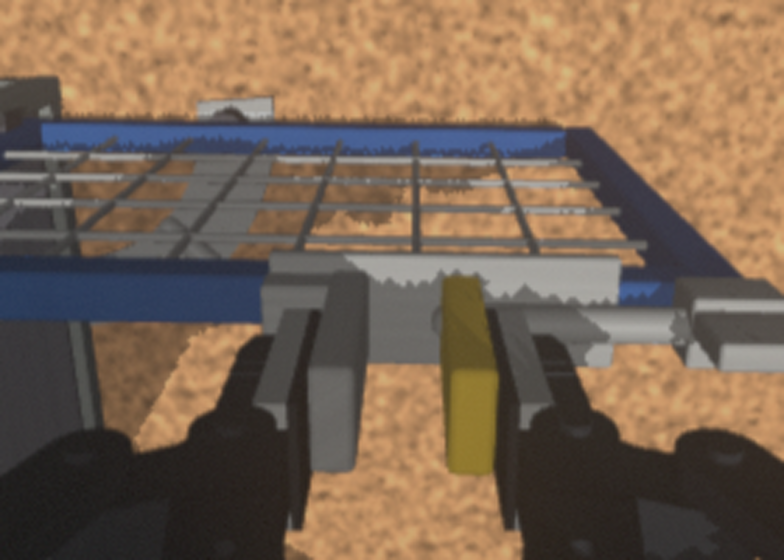

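View pics/t13.png

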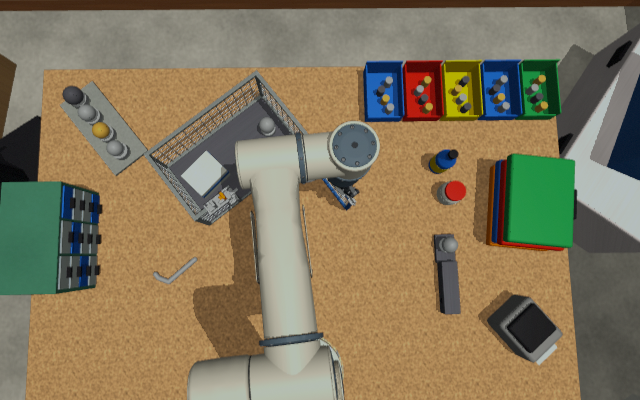

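View pics/s13.png

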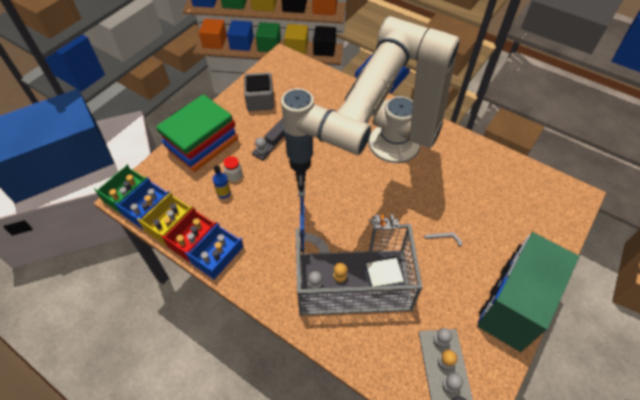

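```bash
python3 - <<'E'
from h import *
print(job.hand_in());
E
python3 arc.py
```

```text
the job is handed in; nothing more can be done
None
the job is handed in; nothing more can be done
```

The gate is open and held nearly square to the cage, and I handed the job in at about 13 s of the 38 s allowed. Hand-in reports no verdict, so I can't confirm the result beyond my own checks. I squeezed the orange catch, which let the gate spring ajar, and let it go. Then I squeezed the yellow catch and swung the gate out past its half-open check.

**Last checks, just before hand-in:**
- **Gate angle:** about 1.53 rad, worked out from the tool position and my fitted hinge.
- **Stillness:** the arm was at rest, with joint speeds under 0.002 rad/s.
- **Handle catch:** gripper opening was 31.0 mm, which means the yellow tab was squeezed about 11 mm. The spring should give roughly 8 N on it.
- **Stock and goods:** nothing looked moved in the top and scene pictures. The brass ball was hidden under the arm in the top view but looked unmoved in the scene view.

**Not confirmed or disagreed:**
- **Tab force:** it was never measured directly. I limited it by keeping the opening target at 31 mm, above the hard stop. The opening read briefly as low as 30.5 mm, still above the 30 mm stop.
- **Main catch:** I did not measure its spring-back. The gripper opened fully and lifted clear of it.
- **Tab heights:** I first read the tab tops as 264 and 260 mm, but the camera put them at about 249 and 248 mm. I used the camera values.
- **After hand-in:** I could not read the robot's state again.

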